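Clear the tapping machine's catch tray into the clamp tote

TASK

The tapping machine has dropped two finished bearing housings into its sloping catch tray. Set both down in the steel tote beside the one already there, on their feet, side by side across the tote in one row against its backstop, without dropping them. Then swing the tote's cam lever until the cam just nips the row so that nothing can rattle, and no further, let go, and leave the other things on the table where they are.

Things in the scene. Friction and masses are not known exactly. Their poses are not given: they have to be found in the camera images.
- machine: Grey tapping machine, fixed, at the robot's right, 420 mm wide. Origin: on the table under the middle of the tray's lower lip; its y (within 0.15 rad of world y) points out along the tray. Front at y = -0.24. A clear chip guard covers the upper tray from y = -0.24 to -0.12, underside 281 mm up: an upright gripper over the upper housing hits it; a tool axis square to the tray floor there passes its edge at 80 mm.
- catch_tray: Sloping catch tray, fixed: steel, 220 (x) x 215 mm (y), rubber-lined so that parts stay where they lie. Origin: on the lining, 55 mm above the table, middle of the lower lip; z is square to the floor (28 degrees off vertical), y points down the slope: the floor runs from y = 0 up to y = -0.215. Side walls and lip 26 mm high.
- housing_a: Finished part, lower in the tray: aluminium bearing housing, 0.42 kg. Foot 130 (x) x 48 (y) x 14 mm; on it a hub 50 (x) x 42 mm (y) with flat x faces from z = 14 to 36 mm and a half-round top (radius 25 about z = 36), 61 mm high in all. Origin: centre of the foot's underside, z up through the hub, y along the bore. It lies on its foot on the slope, x across it (within 0.12 rad).
- housing_b: The other finished part, just like housing_a; it starts on its foot farther up the tray (70 to 100 mm above housing_a along the slope), below the edge of the chip guard.
- housing_c: Third part, just like housing_a, already in the tote, on its foot, next to (0.5 to 4 mm off) the backstop; stays in the tote.
- tote: Low steel tote, fixed, 150 (x) x 222 mm (y). Origin: underside; floor at z = 0.008. The row runs along y, each housing's x along the tote's x: backstop face at y = -0.110, 48 mm high; side walls' inner faces x = +-0.071, 36 mm high; cam at the +y end, end wall 32 mm high. Three housings pushed home (centres y = -0.086, -0.038, 0.010) end at y = 0.034, 14 mm short of the open cam.
- cam_lever (a joint): Cam lever angle (rad): 0 = fully open, grows counter-clockwise from above as it clamps, stop at 2.8; starts at 0 to 0.35, stiff (0.12 N m), stays where left. The cam face stands at tote y = 0.036 + 0.012 cos(angle): a 14 mm gap is used up at 1.74 rad. Once the row is tight it goes solid: each N then added at the knob puts about 3.5 N on the row, and 3 to 12 N at the knob is a good nip.
- cam_disc: Steel cam disc, 28 mm radius, 13 mm thick, 3 mm above the tote floor, turning with the lever; origin on the pivot axis at the tote floor; it bears on the edge of the last housing's foot.
- cam_pivot (a point): Fixed pivot axis of the cam lever, at the tote floor; in the tote frame (0, 0.064, 0.008).
- cam_knob (a point): Top centre of the upright black round knob on the lever's end: 22 mm diameter, 88 mm above the table, free for 35 mm below its top, where the flat lever bar (16 x 10 mm) joins; 90 mm from the pivot axis. Seen from above it lies (0.70 rad + lever angle) counter-clockwise from the tote's x axis about the pivot.
- squeeze_bottle: Bystander: white squeeze bottle with blue cap, 60 mm diameter, 165 mm high; leave alone. Origin: centre of its underside.
- plate_1: Bystander: black plate 90 x 50 x 12 mm, lying on the table; leave alone. Origin: centre of its underside.
- plate_2: Bystander: black plate like plate_1, lying on it; leave alone. Origin: centre of its underside.
- tap_wrench: Bystander: bar tap wrench, 220 mm long, 22 mm high; leave alone. Origin: centre of its underside.
- caliper: Bystander: steel caliper, 200 mm long, lying flat; leave alone. Origin: centre of its underside.
- oil_can: Bystander: grey can, 64 mm diameter, 130 mm high; leave alone. Origin: centre of its underside.
- chip_brush: Bystander: chip brush, 190 mm long, lying; leave alone. Origin: centre of its underside.
Mind the look-alikes: they are no part of the job. Leave any yellow look-alike of the housing_a alone.

How it is judged:
By the outcome, as a careful person would: the job done as asked, in the order asked, and still so for the second after the job is handed in, with the robot touching nothing.
It also fails if it takes over 69 s, if anything falls off the work surface, if the arm or the gripper's body presses on something with over 40 N, if the wrist force passes 120 N, or if a joint passes its speed limit or range.

ROBOT

A 6-joint arm with a two-finger parallel gripper is mounted at the origin on the work surface. World frame = base frame: x ahead of the robot, y to its left, z up, the work surface at z = 0. Lengths are in mm, angles in rad, forces in N, time in s.
With the tool pointing down it reaches from about 375 to 975 mm from the base axis. Payload 3.8 kg.
Tool frame: the origin (TCP) lies midway between the tips of the shut fingers; the grasp point (between the pads) lies 19 mm behind it; z points along the fingers, y is the line along which they close (so a half turn about z gives the same grasp; the last joint's range is limited). The gripper opens to 85 mm and grips with 20 to 120 N. Pads are 22 mm wide; open, the fingers measure 114 mm over their backs; the gripper's body (76 mm by 85 mm) begins 54 mm behind the grasp point. The pads swing forward as they close: fully open they stand 13 mm farther back than shut.
Start: joints at [-0.037, 0.264, 1.604, -0, 1.274, -0.037], TCP at [674.995, -0.002, 231.28] pointing down, gripper open.
Joint ranges: [-2.63, 2.63], [-0.94, 2.18], [0.31, 2.57], [-1.31, 4.45], [0, 2.66], [-2.55, 2.55]. Speed limits (rad/s): [2.57, 2.57, 3.14, 3.14, 3.14, 3.14].

INTERFACE

Orientations are given as a rotation vector (axis times angle).
In Python, from station import env gives the robot as it stands.
- The arm moves only by the tool arm_command, never from a script. Its argument "deltas" is text: rows parted by semicolons, each of 6 numbers parted by spaces: the shift along the tool's x, y, z in m, then the turn, a rotation vector about the tool's x, y, z in degrees. A call has 1 to 12 rows; each row shifts and turns the commanded pose from where the row before left it, along the tool's axes as they then stand; what a row does not reach is not made up. A row lasts 1/10 s, in which the tool goes at most 50 mm and 8.59 degrees, less where a joint would pass 70% of its speed; a pose out of reach is approached as far as the arm can. A call with a gripper value outside its range is refused whole. "grip" is the opening, from 0 (shut) to 1 (fully open), set as the call begins (left out, the last holds). The fingers move at their own pace and stop on an object; "squeeze" is the grip in N (left out, the last holds). Time passes only in rows, so rows that do not move let the fingers close. It gives the time, the measured TCP pose, the force, the opening and the grip force at its end, in the units of the state.
- env.observe(): the state, without advancing time (a new reading comes with each control period).
- env.camera(name): name is "scene" or "side" or "wrist"; returns a dict with "frame" (400x640x3 uint8, blue, green, red), "depth" (400x640 float32, mm along the optical axis (not along the pixel's ray), 0 where there is no reading), "K" (3x3 intrinsics, pixels), "rvec" (rotation vector, rad) and "tvec" (3), from world to camera coordinates, as OpenCV has them. Camera axes: x right, y down, z forward; pixel columns grow to the right and rows downward; lengths in mm; the calibration is good to about 2 mm. The wrist camera is an equidistant fisheye: a pixel r from the principal point sees the ray r / f radians off the axis. A picture is of the moment at which its call begins.
- env.close_job(): hands the job in; it is judged then, once.
The state is a dict: "time": time; "joints": joint angles; "qd": joint speeds; "effort": joint torques, N m; "position": TCP position; "tool_rot": TCP orientation; "contact_force": force on the tool from outside, world axes, zero at the start; "moment": the same for the moment, N m; "opening": opening from 0.0 (shut) to 1.0 (fully open); "gripper_force": force on a finger pad.
Only numpy, scipy, OpenCV 4.12 (cv2) and the standard library are available. Lean on these libraries where they do the work, as an engineer would, in place of code of your own. Each camera call takes 0.05 s, during which the arm holds its last target. There are 200 camera calls.

## Working session

There is one attempt and no reset: what is moved stays moved. The work goes in short steps, Python scripts to look and compute and a tool call to move; the robot and the scene stay as the last step left them, time stands still between calls to the robot, and variables do not carry over. Pictures are saved under pics/ and viewed, at most 10 in all, crops included, and the job is handed in when it is done.

Besides the shell and the picture viewer there is one more tool, called after "Emit:" as name(argument=value, ...) on one line, values as JSON. arm_command: Moves the arm, as the interface text tells. Its arguments: {"type":"object","properties":{"deltas":{"type":"string"},"grip":{"type":"number"},"squeeze":{"type":"number"}},"required":["deltas"]}

```bash
mkdir -p pics; ls
cat > h.py <<'E'
import numpy as np,cv2
from station import env
from scipy.spatial.transform import Rotation as R
np.set_printoptions(precision=3,suppress=True)
def cam(n):
    c=env.camera(n); c['R']=cv2.Rodrigues(np.array(c['rvec'],float))[0]; c['t']=np.array(c['tvec'],float).ravel(); return c
def cloud(c):
    d=c['depth'];K=c['K'];v,u=np.mgrid[:d.shape[0],:d.shape[1]]
    P=np.stack([(u-K[0,2])/K[0,0]*d,(v-K[1,2])/K[1,1]*d,d],-1)
    W=(P-c['t'])@c['R']; W[d<=0]=np.nan; return W
E
python3 - <<'E'
from h import *
for n in('scene','side'):
    c=cam(n); cv2.imwrite(f'pics/{n}0.png',c['frame']); np.savez(f'{n}0.npz',**c)
    print(n,c['K'].ravel(),-c['R'].T@c['t'],c['R'][2])
print(env.observe())
E
```

```text
pics
scene [398.512   0.    318.733   0.    398.512 196.484   0.      0.      1.   ] [ 957.385 -248.849  842.253] [-0.446  0.34  -0.828]
side [438.483   0.    320.902   0.    438.483 195.809   0.      0.      1.   ] [ 243.809 -608.442  692.788] [ 0.323  0.714 -0.621]
{'time': 0.1, 'joints': array([-0.037,  0.265,  1.605,  0.   ,  1.274, -0.037]), 'qd': array([ 0.001, -0.002, -0.003, -0.002,  0.   ,  0.001]), 'effort': array([  0.   , -51.671, -36.859,   0.   ,   0.006,   0.   ]), 'position': array([674.336,   0.004, 230.053]), 'tool_rot': array([-2.22 , -2.22 ,  0.002]), 'contact_force': array([-0.996, -0.28 ,  0.431]), 'moment': array([-0.034,  0.015,  0.019]), 'gripper_force': 0.0, 'opening': 0.9985436109729603}
```

View pics/scene0.png

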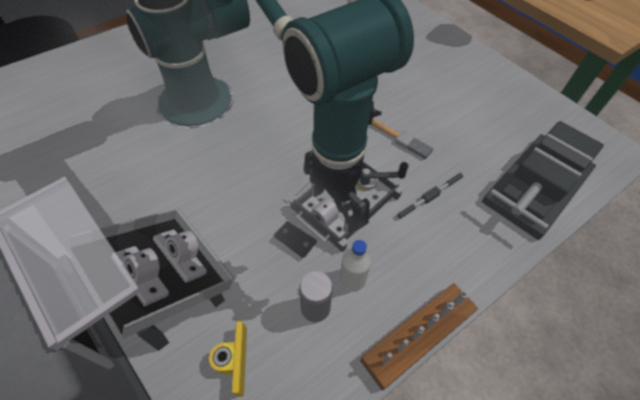

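View pics/side0.png

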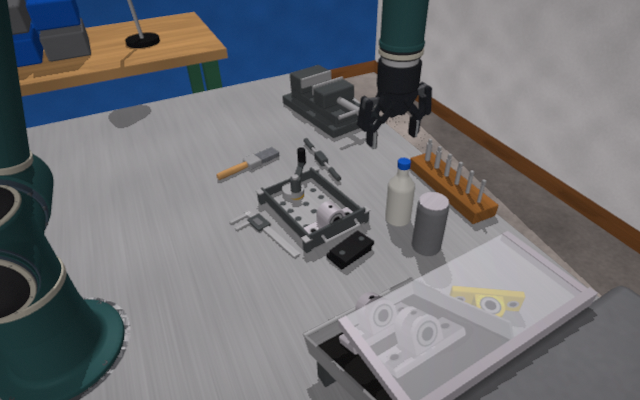

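The scene view shows the two housings in the tray at (180,253) and (143,275), and the tote around (345,200) with housing_c at (322,212) and the knob at (402,170). In the side view the tote is at (315,205) with its cam at (296,187), knob at (301,155), and backstop end toward the black plates at (350,248). The yellow part at (232,355) in the scene view is the decoy.

Run:
```python
from h import *
C={n:dict(np.load(f'{n}0.npz')) for n in('scene','side')}
W={n:cloud(C[n]) for n in C}
for n,pts in {'scene':[(180,253),(143,275),(402,168),(295,238),(316,280),(359,247),(322,212),(100,235)],'side':[(296,187),(301,155),(335,212),(350,245),(432,200),(404,162),(265,222)]}.items():
    for u,v in pts: print(n,u,v,W[n][v,u])
# tote walls from side
def reg(n,u0,u1,v0,v1): return W[n][v0:v1,u0:u1].reshape(-1,3)
P=reg('side',250,375,160,255); P=P[np.isfinite(P[:,0])]
Q=P[(P[:,2]>22)&(P[:,2]<54)]
print('tote',len(Q),cv2.minAreaRect(Q[:,:2].astype(np.float32)), np.histogram(P[:,2],bins=range(-6,100,6)))
# tray plane
P=W['scene'].copy(); f=C['scene']['frame'].max(2)
m=np.zeros(f.shape,bool); m[215:325,95:230]=1
m&=(f<45)&np.isfinite(P[...,0])
Q=P[m]; Q=Q[(Q[:,2]>40)&(Q[:,2]<180)]
for _ in range(4):
    c=np.median(Q,0) if _==0 else Q.mean(0); n=np.linalg.svd(Q-c,full_matrices=False)[2][2]; n*=np.sign(n[2]); Q=Q[abs((Q-c)@n)<(8,5,3,3)[_]]
print('plane',c,n,len(Q),np.degrees(np.arccos(n[2])),np.arctan2(n[0],n[1]))
# heights above the plane
M=np.zeros(f.shape,bool); M[200:330,80:235]=1
h=(P-c)@n
im=np.zeros(f.shape,np.uint8); im[M]=np.clip(np.nan_to_num(h[M])*3,0,255)
a=C['scene']['frame'][190:340,60:260]; b=cv2.cvtColor(im[190:340,60:260],cv2.COLOR_GRAY2BGR)
t=C['side']['frame'][150:265,240:390]
cv2.imwrite('pics/tray.png',np.hstack([cv2.resize(a,(400,300),interpolation=2),cv2.resize(b,(400,300),interpolation=0)]))
```

```text
scene 180 253 [ 520.748 -256.091  124.516]
scene 143 275 [ 541.369 -329.331  155.674]
scene 402 168 [599.844 274.643  86.703]
scene 295 238 [578.595 -25.564  24.223]
scene 316 280 [724.069 -71.899 127.704]
scene 359 247 [730.006  23.899 164.513]
scene 322 212 [579.265  50.291  68.087]
scene 100 235 [ 521.968 -341.521  291.399]
side 296 187 [543.545 200.276  40.668]
side 301 155 [592.418 277.869  74.68 ]
side 335 212 [571.863  43.661  68.167]
side 350 245 [nan nan nan]
side 432 200 [730.171 -77.454 130.931]
side 404 162 [724.469  20.15  166.485]
side 265 222 [440.23  146.831   9.795]
tote 3053 ((556.7398071289062, 170.77552795410156), (445.04193115234375, 215.84307861328125), 89.48925018310547) (array([ 878, 4600, 1994,  486,  760, 1146,  389,  643,  217,  267,  155,
        131,  166,    6,    0,    0,    0]), array([-6,  0,  6, 12, 18, 24, 30, 36, 42, 48, 54, 60, 66, 72, 78, 84, 90,
       96]))
plane [ 520.868 -307.244  101.984] [-0.043  0.468  0.883] 2922 28.00586791088639 -0.09214863315172266
```

View pics/tray.png

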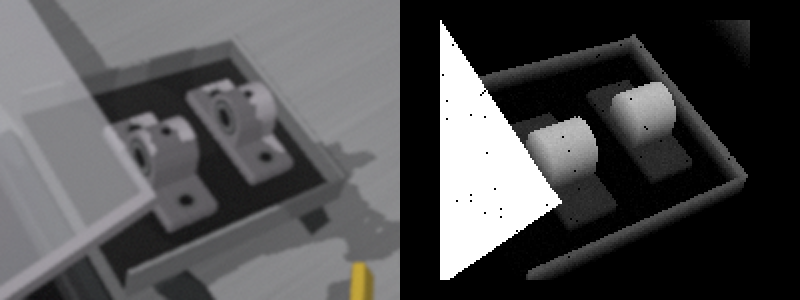

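The plane fit is good (28.0° slope). The crop shows housing A's hub at (645,110) in the height map and B's hub at (565,150), with B's far foot end under the guard. Next I fit the feet, hubs and tote.

Run:
```python
from h import *
C={n:dict(np.load(f'{n}0.npz')) for n in('scene','side')}
W={n:cloud(C[n]) for n in C}
c=np.array([520.868,-307.244,101.984]);n=np.array([-.043,.468,.883]);n/=np.linalg.norm(n)
ty=np.array([0,0,-1.])+n*n[2]; ty/=np.linalg.norm(ty); tx=np.cross(ty,n)
print('tx',tx,'ty',ty)
P=W['scene'][200:330,95:235].reshape(-1,3);P=P[np.isfinite(P[:,0])]
L=np.stack([(P-c)@tx,(P-c)@ty,(P-c)@n],1)
def w(p): return c+p[0]*tx+p[1]*ty
for nm,lo in(('foot',(9,18)),('hub',(28,66)),('crown',(56,66))):
    m=((L[:,2]>lo[0])&(L[:,2]<lo[1])).astype(bool); Q=L[m]
    im=np.zeros((400,400),np.uint8)
    ij=np.round(Q[:,:2]+200).astype(int); ok=((ij>=0)&(ij<400)).all(1); im[ij[ok,1],ij[ok,0]]=255
    im=cv2.morphologyEx(im,cv2.MORPH_CLOSE,np.ones((5,5)))
    k,lab,st,ce=cv2.connectedComponentsWithStats(im)
    for i in range(1,k):
        if st[i,4]>150:
            pts=np.argwhere(lab==i)[:,::-1].astype(np.float32)
            pts2=Q[ok][lab[ij[ok,1],ij[ok,0]]==i]
            r=cv2.minAreaRect(pts); print(nm,st[i,4],np.array(r[0])-200,r[1:],'w',w(np.array(r[0])-200),'hmax',np.percentile(pts2[:,2],[50,95]))
# tote
A=[]
for k,b in(('side',(235,385,150,262)),('scene',(270,415,150,260))):
    Q=W[k][b[2]:b[3],b[0]:b[1]].reshape(-1,3);A.append(Q[np.isfinite(Q[:,0])])
for k,Q in zip(('side','scene'),A):
  for lo,hi in((28,38),(39,51)):
    q=Q[(Q[:,2]>lo)&(Q[:,2]<hi)]
    im=np.zeros((400,400),np.uint8); ij=np.round(q[:,:2]-[380,-60]).astype(int);ok=((ij>=0)&(ij<400)).all(1);im[ij[ok,1],ij[ok,0]]=255
    im=cv2.morphologyEx(im,cv2.MORPH_CLOSE,np.ones((5,5)))
    cv2.imwrite(f'm_{k}{lo}.png',im)
I=[cv2.imread(f'm_{k}{lo}.png') for lo in(28,39) for k in('side','scene')]
I=np.vstack([np.hstack(I[:2]),np.hstack(I[2:])])[:,:, :]
cv2.imwrite('pics/tote.png',cv2.resize(I,(600,600),interpolation=cv2.INTER_AREA))
for k,Q in zip(('side','scene'),A):
    q=Q[(Q[:,2]>76)&(Q[:,2]<96)&(Q[:,1]>200)]; print('knob',k,len(q),np.median(q,0),np.percentile(q,[3,97],0))
```

```text
tx [0.996 0.091 0.   ] ty [-0.081  0.879 -0.47 ]
foot 452 [94.5 -2.5] ((215.0, 3.0), 90.0) w [ 615.174 -300.795  103.159] hmax [13.73  17.625]
foot 1848 [ 38.666 -38.317] ((42.74660110473633, 48.838993072509766), 2.8624050617218018) w [ 562.466 -337.389  119.987] hmax [13.92  15.958]
foot 525 [-121.49   32.06] ((169.00889587402344, 56.67158126831055), 69.20588684082031) w [ 397.298 -290.178   86.921] hmax [13.603 17.532]
foot 680 [-55.617 -36.593] ((29.89637565612793, 42.104061126708984), 4.763641834259033) w [ 468.44  -344.5    119.177] hmax [14.111 15.954]
foot 3077 [-17.95  50.65] ((131.06024169921875, 48.30668640136719), 1.5481576919555664) w [ 498.902 -264.362   78.187] hmax [13.918 16.257]
foot 247 [ 24.5 101. ] ((4.0, 115.0), 90.0) w [ 537.108 -216.218   54.53 ] hmax [13.803 17.726]
hub 1805 [ -5. -39.] ((52.0, 44.0), -0.0) w [ 519.039 -341.984  120.308] hmax [53.133 61.211]
hub 1779 [-17.5  51.5] ((45.0, 51.0), 90.0) w [ 499.282 -263.574   77.787] hmax [52.305 61.352]
hub 1026 [-16.504 101.782] ((223.02015686035156, 10.858083724975586), 0.7345210313796997) w [ 496.213 -219.283   54.163] hmax [29.789 31.681]
crown 1212 [ -5.075 -38.372] ((32.12867736816406, 43.5699462890625), 3.814074993133545) w [ 518.913 -341.439  120.013] hmax [59.477 61.808]
crown 1154 [-17.321  51.479] ((30.710346221923828, 43.03955078125), 3.6913859844207764) w [ 499.462 -263.576   77.797] hmax [59.844 62.567]
knob side 39 [590.652 279.081  84.196] [[583.767 274.062  77.07 ]
 [602.251 284.974  88.598]]
knob scene 71 [596.633 281.669  86.094] [[586.526 274.66   76.735]
 [605.353 294.149  89.277]]
```

View pics/tote.png

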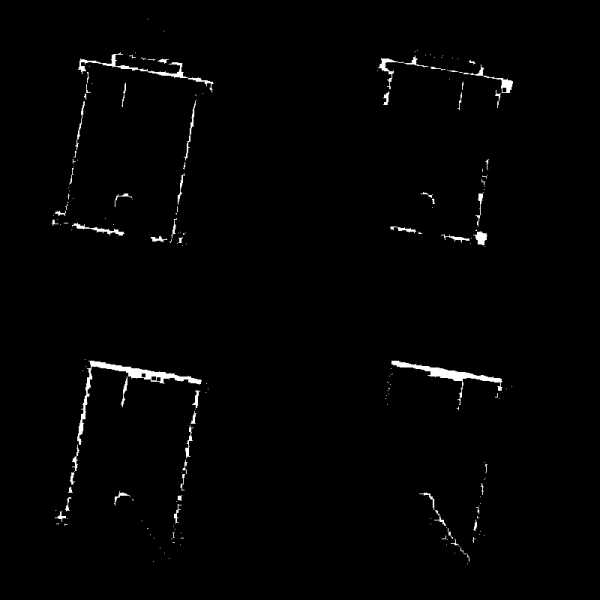

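The tote masks show clean walls: backstop top from (88,362) to (200,381), side walls running down from it, and the end wall at about y=232. I'll fit lines for yaw and origin.

Run:
```python
from h import *
C={n:dict(np.load(f'{n}0.npz')) for n in('scene','side')}
W={n:cloud(C[n]) for n in C}
a=.155;o=np.array([556,147.])
for k in('side','scene'):
    Q=W[k].reshape(-1,3);Q=Q[np.isfinite(Q[:,0])]
    q=(Q[:,:2]-o)@np.array([[np.cos(a),-np.sin(a)],[np.sin(a),np.cos(a)]]);z=Q[:,2]
    for s in(-1,1):
        m=(abs(q[:,0]-s*73)<8)&(abs(q[:,1]+10)<75)&(z>38)&(z<48)
        if m.sum()>8:
            y,x=q[m,1],q[m,0]; p=np.polyfit(y,x,1); r=x-np.polyval(p,y);g=abs(r)<2.5;p=np.polyfit(y[g],x[g],1)
            print(k,'wall',s,m.sum(),p,'spread',np.percentile(x[g]-np.polyval([p[0],0],y[g]),[5,50,95]),'ztop',np.percentile(z[m],95))
    m=(abs(q[:,1]+112)<10)&(abs(q[:,0])<66)&(z>46)&(z<60)
    y,x=q[m,1],q[m,0];p=np.polyfit(x,y,1);r=y-np.polyval(p,x);g=abs(r)<4
    print(k,'back',m.sum(),p,np.percentile(r[g],[3,50,97]),np.percentile(z[m],95))
    m=(abs(q[:,0])<30)&(abs(q[:,1]+80)<35)&(z>55)&(z<74)
    print(k,'hubC',m.sum(),np.percentile(q[m],[2,50,98],0),z[m].max())
    m=(abs(q[:,0]-5)<60)&(abs(q[:,1]-110)<50)&(z>25)&(z<100)
    for lo,hi in((28,40),(40,50),(50,60),(60,80),(80,95)):
        mm=m&(z>lo)&(z<hi)
        if mm.sum()>5: print(k,lo,mm.sum(),np.percentile(Q[mm,:2],[3,50,97],0).ravel())
c=cam('wrist'); cv2.imwrite('pics/w0.png',c['frame']); print(c['K'].ravel(),-c['R'].T@c['t'],c['R'])
```

```text
side wall -1 136 [ -0.011 -73.83 ] spread [-75.693 -73.896 -71.49 ] ztop 41.778551806298985
side wall 1 104 [-0.017 71.559] spread [69.555 71.404 73.758] ztop 42.32395099047349
side back 241 [   0.019 -109.658] [-3.545 -1.193  3.725] 57.91424894445264
side hubC 311 [[ -21.42  -104.885]
 [  -5.88   -88.964]
 [  18.566  -63.751]] 72.80581731438716
side 28 84 [488.902 209.364 531.659 247.781 599.109 260.717]
side 40 15 [532.135 204.85  535.154 211.897 596.602 283.603]
side 50 114 [533.114 205.571 574.808 256.198 596.827 283.176]
side 60 79 [535.575 207.044 584.86  275.904 600.551 286.065]
side 80 47 [584.937 274.366 591.954 280.991 599.316 293.834]
scene wall -1 15 [ -0.005 -71.21 ] spread [-72.762 -70.723 -69.929] ztop 41.200323666590705
scene wall 1 45 [-0.022 73.451] spread [71.405 73.383 75.284] ztop 41.07849166384673
scene back 178 [   0.018 -110.363] [-3.796 -1.804  1.147] 57.6467701152742
scene hubC 324 [[ -18.549 -105.545]
 [   5.533  -86.139]
 [  22.91   -63.595]] 72.79710824497499
scene 28 68 [501.384 210.873 549.09  248.957 600.545 260.401]
scene 40 48 [557.227 211.237 571.78  238.342 597.182 276.142]
scene 50 155 [548.937 211.638 571.921 247.527 597.103 276.078]
scene 60 56 [538.438 206.669 554.663 216.652 600.221 278.485]
scene 80 47 [585.709 274.537 594.129 282.361 599.74  295.315]
[309.707   0.    318.293   0.    309.707 193.195   0.      0.      1.   ] [674.927  73.704 372.17 ] [[ 1.     0.    -0.002]
 [ 0.001 -0.958  0.288]
 [-0.002 -0.288 -0.958]]
```

```bash
cat >> h.py <<'E'
n=np.array([-.0430,.468,.883]);n/=np.linalg.norm(n)
ty=np.array([0,0,-1.])+n*n[2]; ty/=np.linalg.norm(ty); tx=np.cross(ty,n)
TA=np.array([499.1,-264.,78.]);TB=np.array([518.8,-341.7,120.])
YAW=.172;TO=np.array([556,147.,0])
def tote(x,y,z): return TO+R.from_rotvec([0,0,YAW]).apply([x,y,z])
def Rtray(deg): # tool rot, housing yaw deg from tx to ty
    y=np.cos(np.radians(deg))*tx+np.sin(np.radians(deg))*ty
    return R.from_matrix(np.stack([np.cross(y,-n),y,-n],1))
def Rdown(yaw): 
    y=np.array([np.cos(yaw),np.sin(yaw),0]);z=np.array([0,0,-1.]); return R.from_matrix(np.stack([np.cross(y,z),y,z],1))
def go(p,Rt=None):
    s=env.observe(); R0=R.from_rotvec(s['tool_rot']); Rt=Rt or R0
    print('turn(deg)',np.degrees((R0.inv()*Rt).as_rotvec()),'then shift mm',Rt.inv().apply(p-s['position']),'pos',s['position'],'F',s['contact_force'],'op',s['opening'],s['gripper_force'],'t',s['time'])
E
python3 - <<'E'
from h import *
go(TA+120*n,Rtray(2)); print(TA+120*n)
print(Rtray(2).as_matrix())
E
```

```text
turn(deg) [ -0.896 -28.041  -7.08 ] then shift mm [-139.396 -203.741  130.352] pos [674.43    0.029 230.204] F [-0.738 -0.304  0.563] op 1.0024638508938504 0.0 t 0.15
[ 493.941 -207.856  183.93 ]
[[-0.115  0.992  0.043]
 [ 0.875  0.122 -0.468]
 [-0.47  -0.016 -0.883]]
```

Emit:
arm_command(deltas="0 0 0 -0.224 -7.01 -1.77; 0 0 0 -0.224 -7.01 -1.77; 0 0 0 -0.224 -7.01 -1.77; 0 0 0 -0.224 -7.01 -1.77; -0.0232 -0.034 0.0217 0 0 0; -0.0232 -0.034 0.0217 0 0 0; -0.0232 -0.034 0.0217 0 0 0; -0.0232 -0.034 0.0217 0 0 0; -0.0232 -0.034 0.0217 0 0 0; -0.0232 -0.034 0.0217 0 0 0; 0 0 0 0 0 0; 0 0 0 0 0 0", grip=0.85)

```text
time: 1.35
position: [493.2, -208.3, 184.4]
tool_rot: [1.819, 2.059, -0.469]
contact_force: [-0.1, 0.2, 0.5]
opening: 0.852
gripper_force: 0.0
```

Run:
```python
from h import *
go(TA+12*n,Rtray(2)); print(env.observe()['joints'])
c=cam('wrist'); cv2.imwrite('pics/w1.png',c['frame'])
s=cam('side'); np.savez('side1.npz',**s); s=cam('scene'); np.savez('scene1.npz',**s)
```

```text
turn(deg) [ 0.03  -0.012 -0.154] then shift mm [  0.519   0.748 108.234] pos [ 493.249 -208.292  184.393] F [-0.104  0.172  0.53 ] op 0.8517246046625448 0.0 t 1.35
[-0.147 -0.033  2.103 -0.564  1.023  0.016]
```

View pics/w1.png

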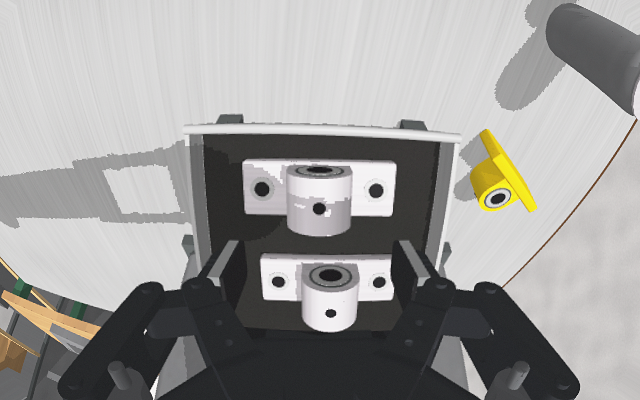

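The wrist view has A's foot from u=245 to 395 (centre about 320) with the tool centre at u≈318, edges level, and B below it at (330,300). So A is lined up; descending.

Emit:
arm_command(deltas="0.0005 0.0007 0.03 0 0 0; 0 0 0.03 0 0 0; 0 0 0.02 0 0 0; 0 0 0.012 0 0 0; 0 0 0.01 0 0 0; 0 0 0.006 0 0 0; 0 0 0 0 0 0; 0 0 0 0 0 0")

```text
time: 2.3
position: [500.4, -257.6, 89.8]
tool_rot: [1.815, 2.06, -0.468]
contact_force: [0.1, 1.0, -0.4]
opening: 0.855
gripper_force: 0.0
```

Emit:
arm_command(deltas="0 0 0 0 0 0; 0 0 0 0 0 0; 0 0 0 0 0 0; 0 0 0 0 0 0; 0 0 0 0 0 0", grip=0.3, squeeze=60)

```text
time: 2.8
position: [499.9, -257.6, 90.2]
tool_rot: [1.816, 2.06, -0.469]
contact_force: [-3.5, 4.1, 4.4]
opening: 0.575
gripper_force: 64.9
```

Emit:
arm_command(deltas="0 0 -0.01 0 0 0; 0 0 -0.03 0 0 0; 0 0 -0.04 0 0 0; 0 0 -0.04 0 0 0; 0 0 0 0 0 0")

```text
time: 3.3
position: [498.0, -200.1, 200.9]
tool_rot: [1.811, 2.056, -0.459]
contact_force: [1.4, -0.1, -3.0]
opening: 0.575
gripper_force: 64.0
```

Run:
```python
from h import *
go(tote(0,-30,130),Rdown(YAW))
c=cam('scene'); W=cloud(c); s=dict(np.load('side1.npz'))
# C and tote recheck from unobstructed side1/scene now
for nm,Wd in(('side',cloud(s)),('scene',W)):
    Q=Wd.reshape(-1,3);Q=Q[np.isfinite(Q[:,0])]
    q=R.from_rotvec([0,0,-YAW]).apply(Q-TO)
    z=q[:,2]
    m=(abs(q[:,0])<30)&(abs(q[:,1]+84)<30)&(z>60)&(z<74); print(nm,'hubC',np.percentile(q[m,:2],[1,50,99],0).ravel())
    m=(abs(q[:,0])>32)&(abs(q[:,0])<60)&(abs(q[:,1]+75)<32)&(z>17)&(z<26); print('footC',m.sum(),np.percentile(q[m,:2],[2,98],0).ravel())
    m=(abs(q[:,0])<60)&(abs(q[:,1]+112)<15)&(z>51)&(z<60); print('back',m.sum(),np.percentile(q[m],[2,50,98],0)[:,1:])
    for s_ in(-1,1):
        m=(abs(q[:,0]-s_*73)<8)&(abs(q[:,1])<75)&(z>37)&(z<48); print('wall',m.sum(),np.percentile(q[m,0],[5,50,95]))
    m=(abs(q[:,0])<60)&(abs(q[:,1]-112)<9)&(z>30)&(z<44);print('end',m.sum(),np.percentile(q[m,1],[5,50,95]),np.percentile(z[m],95))
    m=(Q[:,2]>82)&(Q[:,2]<95)&(abs(Q[:,0]-593)<20)&(abs(Q[:,1]-282)<20);print('knobtop',m.sum(),np.percentile(Q[m,:2],[4,96],0).mean(0))
```

```text
turn(deg) [-0.92  28.118 -2.571] then shift mm [302.084 116.59   70.885] pos [ 497.968 -200.139  200.885] F [ 1.374 -0.062 -2.966] op 0.5750578161575827 64.02714192867279 t 3.3
side hubC [-21.218 -99.988 -20.257 -94.826 -17.959 -84.853]
footC 19 [-59.562 -81.079 -50.726 -61.569]
back 10 [[-115.109   51.024]
 [-102.403   54.245]
 [ -97.5     59.669]]
wall 146 [-76.786 -73.844 -69.805]Traceback (most recent call last):
  File "<stdin>", line 13, in <module>
    return _quantile_unchecked(
        a, q, axis, out, overwrite_input, method, keepdims, weights)
    return _ureduce(a,
                    func=_quantile_ureduce_func,
    ...<5 lines>...
                    overwrite_input=overwrite_input,
                    method=method)
    r = func(a, **kwargs)
    result = _quantile(arr,
                       quantiles=q,
    ...<2 lines>...
                       out=out,
                       weights=wgt)
    slices_having_nans = np.isnan(arr[-1, ...])
                                  ~~~^^^^^^^^^
IndexError: index -1 is out of bounds for axis 0 with size 0
```

Run:
```python
from h import *
c=cam('scene'); W=cloud(c)
Q=W.reshape(-1,3);Q=Q[np.isfinite(Q[:,0])]
q=R.from_rotvec([0,0,-YAW]).apply(Q-TO); z=q[:,2]
def pr(nm,m,i=slice(0,2)):
    print(nm,m.sum(),np.percentile(q[m][:,i],[3,50,97],0).ravel() if m.any() else '')
pr('hubC',(abs(q[:,0])<30)&(abs(q[:,1]+84)<30)&(z>60)&(z<74))
pr('footC',(abs(q[:,0])>32)&(abs(q[:,0])<64)&(abs(q[:,1]+75)<32)&(z>17)&(z<26))
pr('back',(abs(q[:,0])<60)&(abs(q[:,1]+112)<15)&(z>51)&(z<60))
for s in(-1,1):
    pr('wall',(abs(q[:,0]-s*73)<8)&(abs(q[:,1])<75)&(z>37)&(z<48))
pr('end',(abs(q[:,0])<60)&(abs(q[:,1]-112)<9)&(z>30)&(z<44),slice(1,3))
m=(Q[:,2]>84)&(Q[:,2]<95)&(abs(Q[:,0]-593)<20)&(abs(Q[:,1]-282)<20);print('knobtop',m.sum(),np.percentile(Q[m,:2],[3,97],0),np.median(Q[m],0))
cv2.imwrite('pics/t2.png',cv2.resize(c['frame'][140:270,240:430],None,fx=4,fy=4,interpolation=cv2.INTER_CUBIC))
```

```text
hubC 265 [ -17.833 -105.154    2.464  -85.332   17.358  -64.086]
footC 317 [-61.747 -97.241  36.62  -80.221  61.966 -61.902]
back 39 [ -20.629 -107.122    5.987 -104.733   22.141  -98.838]
wall 106 [-75.982 -71.036 -72.762  -8.227 -69.346  69.395]
wall 128 [ 69.916 -70.515  73.115   1.674  76.226  70.322]
end 33 [103.033  30.309 104.22   31.752 105.987  33.949]
knobtop 48 [[586.292 274.855]
 [603.521 293.644]] [595.566 283.738  87.592]
```

View pics/t2.png

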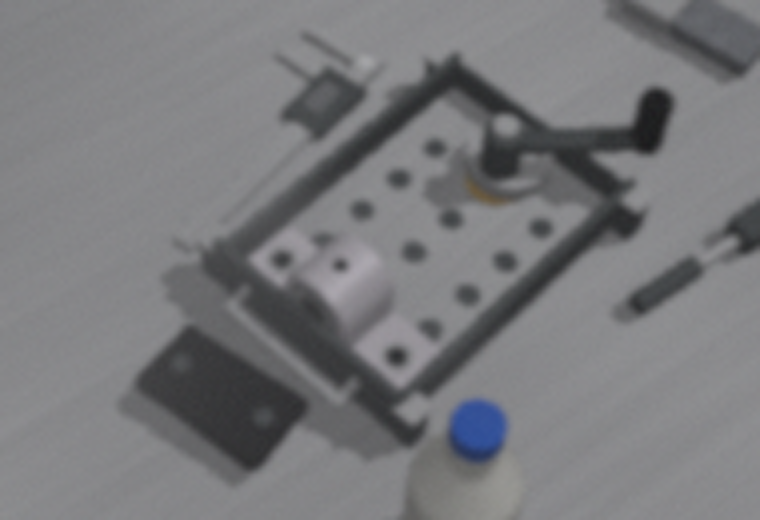

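The crop shows the tote clear, housing_c at (345,290) flush by the backstop, and the lever with knob at (655,120). Measured in the tote frame, C's centre is y≈-85 and the walls are centred on x=0 (±73), as expected.

Emit:
arm_command(deltas="0 0 0 -0.23 7.03 -0.643; 0 0 0 -0.23 7.03 -0.643; 0 0 0 -0.23 7.03 -0.643; 0 0 0 -0.23 7.03 -0.643; 0.0378 0.0146 0.0089 0 0 0; 0.0378 0.0146 0.0089 0 0 0; 0.0378 0.0146 0.0089 0 0 0; 0.0378 0.0146 0.0089 0 0 0; 0.0378 0.0146 0.0089 0 0 0; 0.0378 0.0146 0.0089 0 0 0; 0.0378 0.0146 0.0089 0 0 0; 0.0378 0.0146 0.0089 0 0 0")

```text
time: 4.6
position: [555.9, 116.6, 119.9]
tool_rot: [-2.019, -2.392, 0.017]
contact_force: [-0.3, 0.5, -4.5]
opening: 0.568
gripper_force: 63.7
```

Emit:
arm_command(deltas="0 0 0 0 0 0; 0 0 0 0 0 0")

```text
time: 4.8
position: [555.7, 116.1, 120.2]
tool_rot: [-2.016, -2.395, 0.017]
contact_force: [-0.1, -0.9, -4.5]
opening: 0.574
gripper_force: 63.9
```

Run:
```python
from h import *
go(tote(0,-30,23.5),Rdown(YAW))
c=cam('wrist'); cv2.imwrite('pics/w2.png',c['frame'])
W=cloud(cam('scene'));Q=W.reshape(-1,3);Q=Q[np.isfinite(Q[:,0])]
q=R.from_rotvec([0,0,-YAW]).apply(Q-TO)
for s in(-1,1):
    m=(s*q[:,0]>35)&(s*q[:,0]<80)&(abs(q[:,1]+30)<40)&(q[:,2]>100)&(q[:,2]<150)
    print(s,m.sum(),np.percentile(q[m],[3,50,97],0) if m.any() else '')
```

```text
turn(deg) [-0.908 -0.086 -0.041] then shift mm [ 0.354  5.586 96.717] pos [555.692 116.138 120.217] F [-0.088 -0.91  -4.484] op 0.5740044352115785 63.85920077562332 t 4.8
-1 168 [[-68.883 -54.104 112.233]
 [-55.614 -44.146 122.328]
 [-37.533 -21.014 132.366]]
1 239 [[ 35.973 -54.03  110.81 ]
 [ 48.997 -34.137 120.499]
 [ 58.719  -8.56  123.467]]
```

View pics/w2.png

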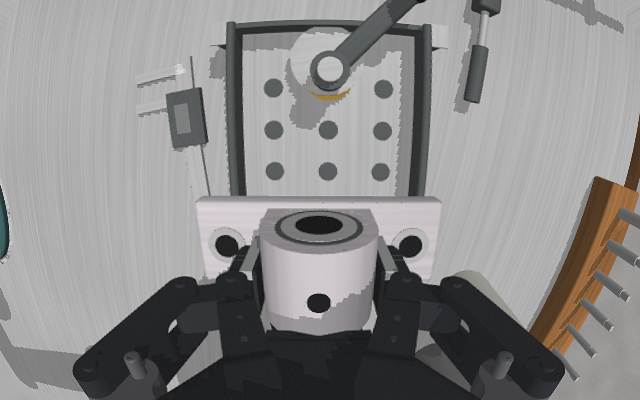

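The wrist view shows A held level in the gripper (foot u 196–442, centre 319) with the tote beyond and the cam at (330,70). A 5.6 mm shift along tool y centres it; then I lower.

Emit:
arm_command(deltas="0 0.0056 0 -0.9 0 0; 0 0 0.025 0 0 0; 0 0 0.025 0 0 0; 0 0 0.02 0 0 0; 0 0 0.012 0 0 0; 0 0 0.008 0 0 0; 0 0 0.004 0 0 0; 0 0 0 0 0 0; 0 0 0 0 0 0")

```text
time: 5.8
position: [564.8, 117.6, 30.4]
tool_rot: [2.024, 2.399, 0.012]
contact_force: [-0.1, -1.0, -4.1]
opening: 0.567
gripper_force: 63.9
```

Run:
```python
from h import *
go(tote(0,-30,23.5),Rdown(YAW))
```

```text
turn(deg) [ 0.439 -0.132 -0.157] then shift mm [ 0.479 -3.63   6.882] pos [564.793 117.592  30.382] F [-0.108 -0.997 -4.116] op 0.5672666198596931 63.888291120529175 t 5.8
```

Emit:
arm_command(deltas="0 -0.0036 0.002 0.44 0 0; 0 0 0.002 0 0 0; 0 0 0.002 0 0 0; 0 0 0.001 0 0 0; 0 0 0 0 0 0; 0 0 0 0 0 0")

```text
time: 6.4
position: [560.3, 117.0, 22.3]
tool_rot: [-2.023, -2.399, -0.0]
contact_force: [-0.5, -0.0, -3.6]
opening: 0.571
gripper_force: 63.9
```

Emit:
arm_command(deltas="0 0 0.001 0 0 0; 0 0 0.001 0 0 0; 0 0 0 0 0 0")

```text
time: 6.7
position: [560.5, 117.0, 21.1]
tool_rot: [-2.024, -2.399, -0.001]
contact_force: [-2.9, 0.8, 2.1]
opening: 0.576
gripper_force: 64.7
```

On the floor (force went from -3.6 to +2.1 N). Now push the row home.

Emit:
arm_command(deltas="-0.002 0 0 0 0 0; -0.002 0 0 0 0 0; -0.001 0 0 0 0 0; 0 0 0 0 0 0")

```text
time: 7.1
position: [562.2, 112.2, 21.0]
tool_rot: [-2.025, -2.4, -0.003]
contact_force: [0.7, 2.9, 3.5]
opening: 0.571
gripper_force: 64.6
```

Emit:
arm_command(deltas="-0.001 0 0 0 0 0; -0.001 0 0 0 0 0; -0.001 0 0 0 0 0; 0 0 0 0 0 0")

```text
time: 7.5
position: [562.5, 109.7, 21.0]
tool_rot: [-2.024, -2.399, -0.003]
contact_force: [-0.9, 6.4, 4.8]
opening: 0.571
gripper_force: 65.1
```

Emit:
arm_command(deltas="-0.001 0 0 0 0 0; -0.001 0 0 0 0 0; 0 0 0 0 0 0")

```text
time: 7.8
position: [562.7, 108.4, 21.1]
tool_rot: [-2.024, -2.399, -0.004]
contact_force: [-1.2, 7.2, 6.2]
opening: 0.573
gripper_force: 65.1
```

Emit:
arm_command(deltas="-0.001 0 0 0 0 0; -0.001 0 0 0 0 0; 0 0 0 0 0 0")

```text
time: 8.1
position: [562.7, 108.3, 21.2]
tool_rot: [-2.023, -2.396, -0.007]
contact_force: [-2.1, 15.3, 6.6]
opening: 0.577
gripper_force: 65.1
```

Solid now (15 N, no more motion): C and A are home. Relax, release, and rise.

Emit:
arm_command(deltas="0.001 0 -0.0005 0 0 0; 0.0005 0 0 0 0 0; 0 0 0 0 0 0")

```text
time: 8.4
position: [562.6, 108.3, 21.1]
tool_rot: [-2.023, -2.399, -0.005]
contact_force: [-0.2, 9.6, 2.9]
opening: 0.575
gripper_force: 64.7
```

Emit:
arm_command(deltas="0 0 0 0 0 0; 0 0 0 0 0 0; 0 0 0 0 0 0; 0 0 0 0 0 0; 0 0 -0.01 0 0 0; 0 0 -0.04 0 0 0; 0 0 -0.05 0 0 0; 0 0 -0.05 0 0 0; 0 0 0 0 0 0; 0 0 0 0 0 0", grip=0.85)

```text
time: 9.4
position: [564.1, 106.4, 173.9]
tool_rot: [2.025, 2.401, 0.006]
contact_force: [-1.3, -0.7, -0.1]
opening: 0.856
gripper_force: 0.0
```

Run:
```python
from h import *
go(TB+120*n,Rtray(3.5))
```

```text
turn(deg) [  2.142 -28.076   0.883] then shift mm [-358.931 -108.173  135.31 ] pos [564.054 106.361 173.948] F [-1.292 -0.741 -0.074] op 0.8559589591142387 0.0 t 9.4
```

Emit:
arm_command(deltas="0 0 0 0.535 -7.02 0.22; 0 0 0 0.535 -7.02 0.22; 0 0 0 0.535 -7.02 0.22; 0 0 0 0.535 -7.02 0.22; -0.0449 -0.0135 0.0169 0 0 0; -0.0449 -0.0135 0.0169 0 0 0; -0.0449 -0.0135 0.0169 0 0 0; -0.0449 -0.0135 0.0169 0 0 0; -0.0449 -0.0135 0.0169 0 0 0; -0.0449 -0.0135 0.0169 0 0 0; -0.0449 -0.0135 0.0169 0 0 0; -0.0449 -0.0135 0.0169 0 0 0")

```text
time: 10.6
position: [510.5, -287.2, 221.5]
tool_rot: [1.792, 2.094, -0.486]
contact_force: [0.4, -0.4, 0.3]
opening: 0.85
gripper_force: 0.0
```

Emit:
arm_command(deltas="0 0 0 0 0 0; 0 0 0 0 0 0")

```text
time: 10.8
position: [510.7, -286.6, 221.7]
tool_rot: [1.796, 2.091, -0.486]
contact_force: [0.4, 0.7, 0.5]
opening: 0.846
gripper_force: 0.0
```

Run:
```python
from h import *
go(TB+12*n,Rtray(3.5))
c=cam('wrist'); cv2.imwrite('pics/w3.png',c['frame'])
```

```text
turn(deg) [-0.495 -0.117  0.045] then shift mm [ -1.496   2.99  103.853] pos [ 510.651 -286.625  221.654] F [0.398 0.692 0.472] op 0.845914705291077 0.0 t 10.8
```

View pics/w3.png

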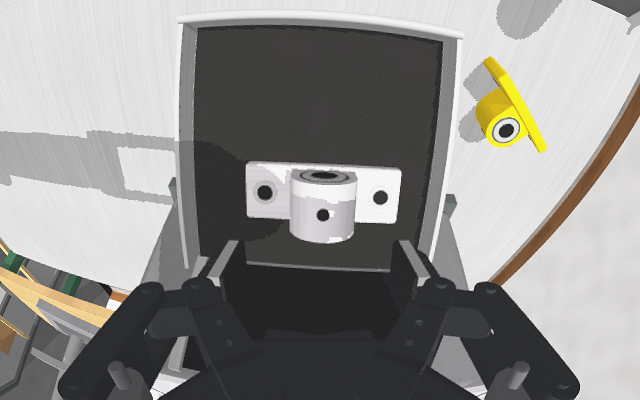

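B sits under the tool in the wrist view (foot u 247–401, centre 324; the tool is at 318, which matches the computed 3 mm shift), clear of the guard. Descending along the tool axis.

Emit:
arm_command(deltas="-0.0015 0.003 0.03 -0.45 0 0.4; 0 0 0.03 0 0 0; 0 0 0.02 0 0 0; 0 0 0.012 0 0 0; 0 0 0.008 0 0 0; 0 0 0.003 0 0 0; 0 0 0 0 0 0; 0 0 0 0 0 0")

```text
time: 11.65
position: [521.0, -334.6, 134.3]
tool_rot: [1.792, 2.083, -0.472]
contact_force: [-0.7, -0.3, 0.8]
opening: 0.851
gripper_force: 0.0
```

Run:
```python
from h import *
go(TB+12.5*n)
```

```text
turn(deg) [0. 0. 0.] then shift mm [ 0.842 -2.851  3.287] pos [ 521.042 -334.64   134.266] F [-0.68  -0.288  0.805] op 0.8505900821811757 0.0 t 11.65
```

Emit:
arm_command(deltas="0.0008 -0.0027 0.0015 0 0 0; 0 0 0.0015 0 0 0; 0 0 0 0 0 0")

```text
time: 11.95
position: [517.4, -335.9, 130.4]
tool_rot: [1.794, 2.083, -0.473]
contact_force: [-0.8, -1.5, 0.7]
opening: 0.852
gripper_force: 0.0
```

Emit:
arm_command(deltas="0 0 0 0 0 0; 0 0 0 0 0 0; 0 0 0 0 0 0; 0 0 0 0 0 0; 0 0 0 0 0 0", grip=0.3, squeeze=60)

```text
time: 12.45
position: [518.1, -335.9, 130.9]
tool_rot: [1.793, 2.083, -0.472]
contact_force: [-0.4, 2.3, 4.4]
opening: 0.578
gripper_force: 62.8
```

Run:
```python
from h import *
go(TB+12.5*n)
```

```text
turn(deg) [0. 0. 0.] then shift mm [-0.091  0.173 -0.136] pos [ 518.085 -335.86   130.875] F [-0.416  2.282  4.382] op 0.5782534780301674 62.81438022851944 t 12.45
```

Emit:
arm_command(deltas="0 0 -0.01 0 0 0; 0 0 -0.025 0 0 0; 0 0 -0.04 0 0 0; 0 0 -0.045 0 0 0; 0 0 -0.045 0 0 0; 0 0 0 0 0 0; 0 0 0 0 0 0")

```text
time: 13.15
position: [509.9, -258.1, 276.5]
tool_rot: [1.793, 2.084, -0.472]
contact_force: [0.4, -1.2, -4.6]
opening: 0.58
gripper_force: 62.8
```

Run:
```python
from h import *
go(tote(0,14,135),Rdown(YAW))
```

```text
turn(deg) [-1.68  27.946 -1.249] then shift mm [405.226 114.706 141.482] pos [ 509.946 -258.085  276.482] F [ 0.382 -1.229 -4.606] op 0.5799941348923994 62.831910252571106 t 13.15
```

Emit:
arm_command(deltas="0 0 0 -0.42 6.99 -0.312; 0 0 0 -0.42 6.99 -0.312; 0 0 0 -0.42 6.99 -0.312; 0 0 0 -0.42 6.99 -0.312; 0.0405 0.0115 0.0141 0 0 0; 0.0405 0.0115 0.0141 0 0 0; 0.0405 0.0115 0.0141 0 0 0; 0.0405 0.0115 0.0141 0 0 0; 0.0405 0.0115 0.0141 0 0 0; 0.0405 0.0115 0.0141 0 0 0; 0.0405 0.0115 0.0141 0 0 0; 0.0405 0.0115 0.0141 0 0 0")

```text
time: 14.35
position: [543.0, 76.7, 159.2]
tool_rot: [-2.022, -2.399, 0.008]
contact_force: [0.8, 0.3, -3.2]
opening: 0.575
gripper_force: 62.6
```

Emit:
arm_command(deltas="0.0405 0.0115 0.0141 0 0 0; 0.0405 0.0115 0.0141 0 0 0; 0 0 0 0 0 0; 0 0 0 0 0 0; 0 0 0 0 0 0")

```text
time: 14.85
position: [553.1, 158.5, 133.2]
tool_rot: [-2.023, -2.401, 0.006]
contact_force: [-0.2, -0.7, -2.6]
opening: 0.572
gripper_force: 62.9
```

Run:
```python
from h import *
go(tote(0.3,14,29),Rdown(YAW))
```

```text
turn(deg) [-0.249  0.053 -0.075] then shift mm [  2.182   1.229 104.151] pos [553.062 158.485 133.151] F [-0.214 -0.692 -2.634] op 0.5716145861478765 62.90811359882355 t 14.85
```

Emit:
arm_command(deltas="0.0022 0.0012 0.02 -0.25 0 0; 0 0 0.025 0 0 0; 0 0 0.025 0 0 0; 0 0 0.018 0 0 0; 0 0 0.01 0 0 0; 0 0 0.006 0 0 0; 0 0 0 0 0 0; 0 0 0 0 0 0")

```text
time: 15.65
position: [556.2, 162.1, 31.9]
tool_rot: [2.022, 2.4, 0.006]
contact_force: [0.4, 0.1, -3.0]
opening: 0.575
gripper_force: 63.0
```

Run:
```python
from h import *
go(tote(0.3,14,22.5),Rdown(YAW))
```

```text
turn(deg) [ 0.294 -0.006 -0.074] then shift mm [-0.892 -2.489  9.393] pos [556.199 162.149  31.893] F [ 0.371  0.095 -2.956] op 0.5754560302208036 62.9678276181221 t 15.65
```

Emit:
arm_command(deltas="-0.0005 -0.002 0.003 0 0 0; 0 0 0.003 0 0 0; 0 0 0.002 0 0 0; 0 0 0.0015 0 0 0; 0 0 0 0 0 0; 0 0 0 0 0 0")

```text
time: 16.25
position: [553.4, 161.5, 21.3]
tool_rot: [2.022, 2.402, 0.004]
contact_force: [0.9, -0.4, -3.1]
opening: 0.571
gripper_force: 63.0
```

Emit:
arm_command(deltas="0 0 0.001 0 0 0; 0 0 0.001 0 0 0; 0 0 0 0 0 0")

```text
time: 16.55
position: [553.6, 161.6, 19.5]
tool_rot: [2.022, 2.402, 0.004]
contact_force: [0.4, 0.3, -2.3]
opening: 0.574
gripper_force: 63.0
```

Emit:
arm_command(deltas="0 0 0.001 0 0 0; 0 0 0.0005 0 0 0; 0 0 0 0 0 0")

```text
time: 16.85
position: [553.6, 161.6, 19.5]
tool_rot: [2.022, 2.402, 0.004]
contact_force: [-3.8, -1.4, 8.5]
opening: 0.577
gripper_force: 64.2
```

Emit:
arm_command(deltas="-0.002 0 -0.0005 0 0 0; -0.002 0 0 0 0 0; -0.001 0 0 0 0 0; 0 0 0 0 0 0")

```text
time: 17.25
position: [554.8, 159.1, 19.7]
tool_rot: [2.024, 2.402, 0.01]
contact_force: [-3.5, 9.2, 6.1]
opening: 0.578
gripper_force: 63.3
```

Emit:
arm_command(deltas="-0.001 0 0 0 0 0; -0.001 0 0 0 0 0; 0 0 0 0 0 0")

```text
time: 17.55
position: [555.2, 157.5, 19.8]
tool_rot: [2.024, 2.402, 0.011]
contact_force: [-3.1, 10.5, 6.2]
opening: 0.574
gripper_force: 60.6
```

Emit:
arm_command(deltas="-0.001 0 0 0 0 0; -0.001 0 0 0 0 0; 0 0 0 0 0 0")

```text
time: 17.85
position: [555.2, 157.2, 19.9]
tool_rot: [-2.023, -2.401, -0.013]
contact_force: [-4.4, 18.3, 7.2]
opening: 0.573
gripper_force: 60.7
```

Emit:
arm_command(deltas="0.0015 0 -0.0005 0 0 0; 0.001 0 0 0 0 0; 0 0 0 0 0 0")

```text
time: 18.15
position: [555.1, 157.4, 19.8]
tool_rot: [2.022, 2.403, 0.009]
contact_force: [-1.7, 9.5, 2.5]
opening: 0.58
gripper_force: 61.8
```

Emit:
arm_command(deltas="0 0 0 0 0 0; 0 0 0 0 0 0; 0 0 0 0 0 0; 0 0 0 0 0 0; 0 0 -0.01 0 0 0; 0 0 -0.04 0 0 0; 0 0 -0.05 0 0 0; 0 0 -0.05 0 0 0; 0 0 0 0 0 0; 0 0 0 0 0 0", grip=0.85)

```text
time: 19.15
position: [555.7, 155.2, 172.0]
tool_rot: [2.02, 2.399, 0.011]
contact_force: [-0.9, -0.7, -0.8]
opening: 0.849
gripper_force: 0.0
```

Run:
```python
from h import *
c=cam('wrist'); cv2.imwrite('pics/w4.png',c['frame'])
K=c['K'];Rm=c['R'];d=c['depth']
# knob: points by fisheye depth
v,u=np.mgrid[:400,:640];x=(u-K[0,2]);y=(v-K[1,2]);r=np.hypot(x,y);th=r/K[0,0]
s=np.where(r>0,np.tan(th)/np.maximum(r,1e-6),1/K[0,0])
P=np.stack([x*s*d,y*s*d,d],-1);W=(P-c['t'])@Rm
ok=(d>0)&(th<1.3);Q=W[ok]
q=R.from_rotvec([0,0,-YAW]).apply(Q-TO);z=q[:,2]
m=(z>83)&(z<93)&(abs(Q[:,0]-593)<25)&(abs(Q[:,1]-282)<25);print('knob',m.sum(),np.percentile(Q[m],[3,50,97],0) if m.any() else '')
np.savez('w4.npz',q=q)
for nm,m in(('foot+x',(q[:,0]>35)&(q[:,0]<62)),('foot-x',(q[:,0]<-35)&(q[:,0]>-62)),):
    m&=(z>18)&(z<26)&(abs(q[:,1])<100); print(nm,np.percentile(q[m,1],[1,99]) if m.any() else '')
go(tote(0,64,150))
```

```text
knob 601 [[585.821 276.667  84.586]
 [594.676 285.464  87.212]
 [604.327 294.859  88.743]]
foot+x [-98.429  34.445]
foot-x [-98.21   34.489]
turn(deg) [0. 0. 0.] then shift mm [55.928  0.413 19.61 ] pos [554.069 154.857 169.604] F [-0.201  0.425  0.071] op 0.850075750035386 0.0 t 19.2
```

View pics/w4.png

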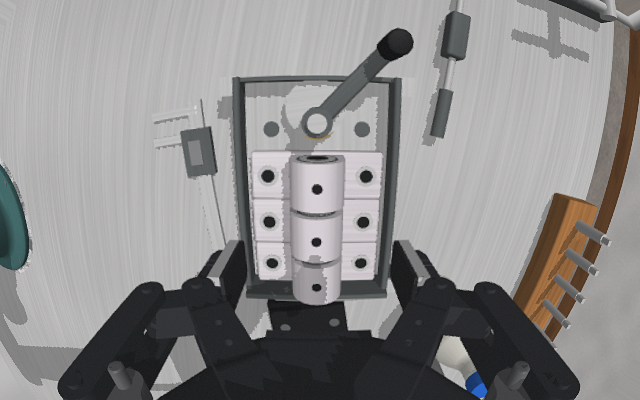

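The wrist view shows all three housings in a tight square row at (317,165–290) (foot edge at y=34.5 on both sides, so home). The knob is at (398,42), about (595,286) and 90 mm from the pivot, as it should be. Now the lever.

Emit:
arm_command(deltas="0 0 0 0 0 7.23; 0 0 0 0 0 7.23; 0 0 0 0 0 7.23; 0 0 0 0 0 7.23; 0 0 0 0 0 7.23; 0 0 0 0 0 7.23; 0 0 0 0 0 0", grip=0.6)

```text
time: 19.9
position: [552.3, 154.5, 166.2]
tool_rot: [-2.768, -1.485, 0.002]
contact_force: [-0.2, -0.4, -0.2]
opening: 0.602
gripper_force: 0.0
```

Run:
```python
from h import *
go(np.array([595,285.6,110]),Rdown(-.585)); print(env.observe()['joints'])
```

```text
turn(deg) [-0.048  0.065 -0.074] then shift mm [132.895 -36.765  56.247] pos [552.267 154.502 166.247] F [-0.192 -0.409 -0.246] op 0.6018767998510177 0.0 t 19.9
[ 0.229  0.124  1.893 -0.     1.125  0.816]
```

Emit:
arm_command(deltas="0.0332 -0.0092 0 0 0 0; 0.0332 -0.0092 0 0 0 0; 0.0332 -0.0092 0 0 0 0; 0.0332 -0.0092 0 0 0 0; 0 0 0.028 0 0 0; 0 0 0.026 0 0 0; 0 0 0 0 0 0; 0 0 0 0 0 0")

```text
time: 20.7
position: [595.6, 285.4, 113.3]
tool_rot: [2.767, 1.487, -0.001]
contact_force: [-0.1, 0.2, 1.0]
opening: 0.601
gripper_force: 0.0
```

Run:
```python
from h import *
go(np.array([595,285.6,63]),Rdown(-.585))
```

```text
turn(deg) [0.016 0.054 0.039] then shift mm [-0.167 -0.669 50.347] pos [595.65  285.37  113.347] F [-0.066  0.217  0.995] op 0.6009691735205643 0.0 t 20.7
```

Emit:
arm_command(deltas="0 -0.0005 0.02 0 0 0; 0 0 0.016 0 0 0; 0 0 0.008 0 0 0; 0 0 0.004 0 0 0; 0 0 0 0 0 0; 0 0 0 0 0 0")

```text
time: 21.3
position: [597.2, 286.5, 67.8]
tool_rot: [2.767, 1.485, 0.007]
contact_force: [-0.8, 0.4, 0.5]
opening: 0.599
gripper_force: 0.0
```

Emit:
arm_command(deltas="0 0 0 0 0 0; 0 0 0 0 0 0; 0 0 0 0 0 0; 0 0 0 0 0 0; 0 0 0 0 0 0", grip=0.1, squeeze=20)

```text
time: 21.8
position: [597.2, 286.6, 68.0]
tool_rot: [2.767, 1.485, 0.007]
contact_force: [-0.4, 0.7, 5.5]
opening: 0.247
gripper_force: 21.2
```

Run:
```python
from h import *
s=env.observe();print(s['contact_force'],s['moment'],s['position'],s['gripper_force'],s['opening'])
a=np.radians(8);t=90
print('chord in tool frame for 8deg CCW: rows')
# tool: z down, y yaw; radial dir = tool x (y x z): check
Rm=R.from_rotvec(s['tool_rot']).as_matrix();print(Rm[:,0],Rm[:,1])
```

```text
[-0.446  0.679  5.487] [-0.005  0.205 -0.011] [597.192 286.638  67.984] 21.23726785182953 0.2467696495496026
chord in tool frame for 8deg CCW: rows
[0.553 0.833 0.004] [ 0.833 -0.553  0.003]
```

Emit:
arm_command(deltas="-0.0002 -0.0063 0 0 0 -4; -0.0002 -0.0063 0 0 0 -4; -0.0002 -0.0063 0 0 0 -4; -0.0002 -0.0063 0 0 0 -4; -0.0002 -0.0063 0 0 0 -4; 0 0 0 0 0 0")

```text
time: 22.4
position: [568.0, 299.7, 68.0]
tool_rot: [2.466, 1.944, 0.007]
contact_force: [-0.6, 0.3, 4.4]
opening: 0.251
gripper_force: 21.3
```

```bash
cat >> h.py <<'E'
PV=tote(0,64,0)
def lev():
    s=env.observe();Rm=R.from_rotvec(s['tool_rot']).as_matrix();v=(s['position']-PV)[:2]
    print('r',np.hypot(*v),'lever',np.arctan2(v[1],v[0])-YAW-.7,'toolang',np.arctan2(Rm[1,0],Rm[0,0])-YAW-.7,'F tool x(radial),-y(tang reaction)',Rm.T@s['contact_force'],'M',s['moment'],'pos',s['position'],s['opening'],s['time'])
E
python3 -c "
from h import *
lev()"
```

```text
r 92.58782164363969 lever 0.4478314384940092 toolang 0.46328667368711773 F tool x(radial),-y(tang reaction) [ 0.208 -0.63  -4.365] M [ 0.196  0.254 -0.007] pos [568.039 299.743  67.96 ] 0.25085452047632156 22.4
```

Emit:
arm_command(deltas="-0.0004 -0.0080 0 0 0 -5; -0.0004 -0.0080 0 0 0 -5; -0.0004 -0.0080 0 0 0 -5; -0.0004 -0.0080 0 0 0 -5; -0.0004 -0.0080 0 0 0 -5; -0.0004 -0.0080 0 0 0 -5; -0.0004 -0.0080 0 0 0 -5; -0.0004 -0.0080 0 0 0 -5; -0.0004 -0.0080 0 0 0 -5; -0.0004 -0.0080 0 0 0 -5; 0 0 0 0 0 0; 0 0 0 0 0 0")

```text
time: 23.6
position: [491.9, 284.9, 67.9]
tool_rot: [1.416, 2.802, 0.008]
contact_force: [-4.5, 5.2, 7.3]
opening: 0.252
gripper_force: 21.6
```

```bash
python3 -c "
from h import *
lev()"
```

```text
r 91.83163942903691 lever 1.3164532821618768 toolang 1.3336896473959199 F tool x(radial),-y(tang reaction) [ 6.873 -0.525 -7.328] M [0.857 0.706 0.156] pos [491.864 284.92   67.935] 0.2517217241558987 23.6
```

Emit:
arm_command(deltas="0.0008 -0.0056 0 0 0 -3.5; 0 -0.0056 0 0 0 -3.5; -0.0002 -0.0040 0 0 0 -2.5; 0 0 0 0 0 0; 0 0 0 0 0 0")

```text
time: 24.1
position: [480.4, 275.0, 67.9]
tool_rot: [1.179, 2.909, 0.006]
contact_force: [-2.2, 2.9, 6.9]
opening: 0.249
gripper_force: 21.6
```

```bash
python3 -c "
from h import *
lev()"
```

```text
r 91.65246645117882 lever 1.4819794202649457 toolang 1.4997015041441906 F tool x(radial),-y(tang reaction) [ 3.576  0.558 -6.915] M [0.401 0.49  0.07 ] pos [480.382 275.007  67.914] 0.24860155828573388 24.1
```

Emit:
arm_command(deltas="0.0005 -0.0040 0 0 0 -2.5; 0 -0.0032 0 0 0 -2; 0 0 0 0 0 0; 0 0 0 0 0 0")

```text
time: 24.5
position: [475.6, 269.7, 67.9]
tool_rot: [1.063, 2.952, 0.006]
contact_force: [-1.8, 1.3, 7.1]
opening: 0.247
gripper_force: 21.6
```

```bash
python3 -c "
from h import *
lev()"
```

```text
r 91.57718026712111 lever 1.5599783244404735 toolang 1.5784623350032112 F tool x(radial),-y(tang reaction) [ 2.178 -0.056 -7.108] M [0.185 0.279 0.151] pos [475.575 269.722  67.894] 0.2473002157167132 24.5
```

Emit:
arm_command(deltas="0 -0.0024 0 0 0 -1.5; 0 -0.0016 0 0 0 -1; 0 0 0 0 0 0; 0 0 0 0 0 0")

```text
time: 24.9
position: [473.2, 266.8, 67.9]
tool_rot: [0.998, 2.974, 0.006]
contact_force: [-0.7, 1.7, 5.6]
opening: 0.246
gripper_force: 21.5
```

```bash
python3 -c "
from h import *
lev()"
```

```text
r 91.52816789361796 lever 1.6006561525535903 toolang 1.6219619344593086 F tool x(radial),-y(tang reaction) [ 1.577  0.981 -5.602] M [0.244 0.246 0.098] pos [473.244 266.817  67.914] 0.24613323838409187 24.9
```

Emit:
arm_command(deltas="0 -0.0016 0 0 0 -1; 0 -0.0016 0 0 0 -1; 0 0 0 0 0 0; 0 0 0 0 0 0")

```text
time: 25.3
position: [471.4, 264.2, 67.9]
tool_rot: [0.946, 2.991, 0.006]
contact_force: [-1.7, 2.4, 6.3]
opening: 0.248
gripper_force: 21.5
```

```bash
python3 -c "
from h import *
lev()"
```

```text
r 91.4609839731979 lever 1.6356688145937845 toolang 1.6568140651236847 F tool x(radial),-y(tang reaction) [ 2.765  0.959 -6.306] M [0.281 0.201 0.138] pos [471.355 264.229  67.903] 0.2483137494348187 25.3
```

Emit:
arm_command(deltas="0 -0.0016 0 0 0 -1; 0 -0.0008 0 0 0 -0.5; 0 0 0 0 0 0; 0 0 0 0 0 0")

```text
time: 25.7
position: [470.1, 262.4, 67.9]
tool_rot: [0.907, 3.003, 0.006]
contact_force: [-1.6, 2.4, 5.6]
opening: 0.249
gripper_force: 21.5
```

```bash
python3 -c "
from h import *
lev()"
```

```text
r 91.43810316199908 lever 1.6603995917479961 toolang 1.6829395600569563 F tool x(radial),-y(tang reaction) [ 2.639  1.141 -5.579] M [0.291 0.147 0.075] pos [470.057 262.377  67.916] 0.248719638250415 25.7
```

Emit:
arm_command(deltas="0 -0.0016 0 0 0 -1; 0 -0.0008 0 0 0 -0.5; 0 0 0 0 0 0; 0 0 0 0 0 0")

```text
time: 26.1
position: [468.8, 260.4, 67.9]
tool_rot: [0.868, 3.015, 0.006]
contact_force: [-1.2, 2.5, 6.2]
opening: 0.248
gripper_force: 21.5
```

```bash
python3 -c "
from h import *
lev()"
```

```text
r 91.38003767199082 lever 1.6866302602219194 toolang 1.7091023408620643 F tool x(radial),-y(tang reaction) [ 2.305  1.47  -6.237] M [0.319 0.23  0.068] pos [468.759 260.36   67.936] 0.2479777688026377 26.1
```

Emit:
arm_command(deltas="0 -0.0016 0 0 0 -1; 0 -0.0008 0 0 0 -0.5; 0 0 0 0 0 0; 0 0 0 0 0 0")

```text
time: 26.5
position: [467.6, 258.6, 67.9]
tool_rot: [0.828, 3.025, 0.007]
contact_force: [-0.1, 2.7, 5.1]
opening: 0.248
gripper_force: 21.5
```

```bash
python3 -c "
from h import *
lev()"
```

```text
r 91.38104160855478 lever 1.7100776523465269 toolang 1.735027834646364 F tool x(radial),-y(tang reaction) [ 1.436  2.284 -5.131] M [0.438 0.16  0.085] pos [467.6   258.558  67.924] 0.24750091305172645 26.5
```

Emit:
arm_command(deltas="0 -0.0008 0 0 0 -0.5; 0 -0.0008 0 0 0 -0.5; 0 0 0 0 0 0; 0 0 0 0 0 0")

```text
time: 26.9
position: [467.0, 257.5, 67.9]
tool_rot: [0.802, 3.032, 0.008]
contact_force: [-0.1, 4.5, 5.0]
opening: 0.249
gripper_force: 21.5
```

```bash
python3 -c "
from h import *
lev()"
```

```text
r 91.35562535608885 lever 1.7235328256330116 toolang 1.7525034642122648 F tool x(radial),-y(tang reaction) [ 2.297  3.942 -4.965] M [ 0.763  0.037 -0.025] pos [466.976 257.499  67.919] 0.2490611922032966 26.9
```

Emit:
arm_command(deltas="0 -0.0008 0 0 0 -0.3; 0 -0.0008 0 0 0 -0.3; 0 0 0 0 0 0; 0 0 0 0 0 0")

```text
time: 27.3
position: [466.6, 256.8, 68.0]
tool_rot: [0.786, 3.036, 0.01]
contact_force: [0.9, 7.8, 3.3]
opening: 0.246
gripper_force: 21.4
```

```bash
python3 -c "
from h import *
lev()"
```

```text
r 91.34262646422306 lever 1.7323650410330165 toolang 1.7626842352784398 F tool x(radial),-y(tang reaction) [ 2.988  7.25  -3.21 ] M [ 1.1   -0.067 -0.06 ] pos [466.571 256.801  67.954] 0.246013312366811 27.3
```

About 7 N at the knob at 1.73 rad, with the force climbing steeply: that is a good nip. Let go and back off.

Emit:
arm_command(deltas="0 0 0 0 0 0; 0 0 0 0 0 0; 0 0 0 0 0 0; 0 0 0 0 0 0; 0 0 -0.01 0 0 0; 0 0 -0.04 0 0 0; 0 0 -0.05 0 0 0; 0 0 -0.03 0 0 0; 0 0 0 0 0 0; 0 0 0 0 0 0; 0 0 0 0 0 0", grip=0.6)

```text
time: 28.4
position: [463.3, 253.9, 195.4]
tool_rot: [0.786, 3.04, -0.0]
contact_force: [0.9, 0.6, -0.1]
opening: 0.596
gripper_force: 0.0
```

Run:
```python
from h import *
lev()
c=cam('wrist'); K=c['K'];d=c['depth']
v,u=np.mgrid[:400,:640];x=(u-K[0,2]);y=(v-K[1,2]);r=np.hypot(x,y);th=r/K[0,0]
s=np.tan(th)/np.maximum(r,1e-6);W=(np.stack([x*s*d,y*s*d,d],-1)-c['t'])@c['R'];Q=W[(d>0)&(th<1.3)]
m=(Q[:,2]>83)&(Q[:,2]<93)&(np.hypot(Q[:,0]-467,Q[:,1]-257)<25)
if m.any(): k=np.percentile(Q[m],[3,97],0).mean(0);w=(k-PV)[:2];print('knob',m.sum(),k,np.hypot(*w),np.arctan2(w[1],w[0])-YAW-.7)
s=cam('scene'); a=s['frame'][140:340,60:430]
cv2.imwrite('pics/end.png',np.vstack([cv2.resize(a,(555,300),interpolation=2),cv2.resize(c['frame'],(480,300))[:, :].copy() if 0 else cv2.copyMakeBorder(cv2.resize(c['frame'],(480,300)),0,0,0,75,0)]))
```

```text
r 92.75415397463843 lever 1.7775556679547313 toolang 1.7638585251852088 F tool x(radial),-y(tang reaction) [-0.502  0.916  0.11 ] M [ 0.021 -0.005  0.007] pos [463.295 253.875 195.398] 0.5955082334086876 28.4
knob 481 [467.704 257.72   86.555] 90.85005429193293 1.7172946060972822
```

View pics/end.png

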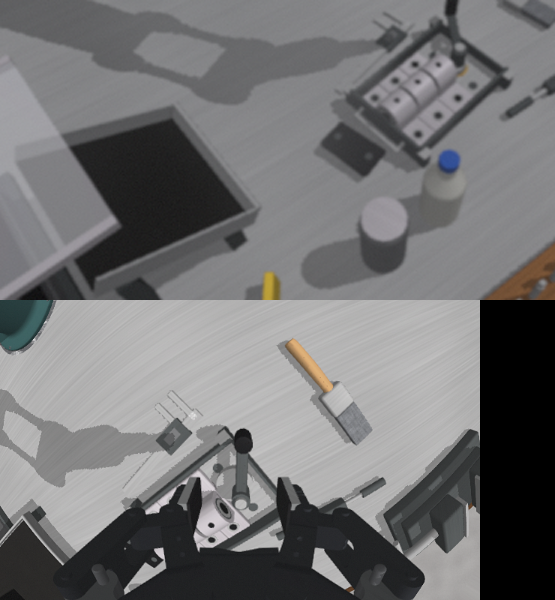

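The picture shows the tray empty, the three housings in a row in the tote at (415,90), the bystanders in place, and the knob still at 1.72 rad at (243,440). The gripper is clear.

```bash
python3 -c "
from station import env
print(env.close_job())"
```

```text
the job is handed in; nothing more can be done
None
```

Job handed in: both housings stand in the tote beside the third, pushed home against the backstop. The cam nips the row at about 1.72 rad with roughly 7 N at the knob, the gripper is clear, and the final pictures show nothing else moved; 28.5 s used.

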